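# Put the socket set away

## Task

Put the socket set away in the blue tray: stand each of the three sockets upright, right down in the round pocket of its own size (smallest socket in the narrowest pocket, largest in the widest), and lay the ratchet handle flat in the long cradle beside them. The big hexagon nut and the flat spanner are not part of the set: leave them lying where they are.

Things in the scene. Friction and masses are not known exactly. Their poses are not given: they have to be found in the camera images.
- socket_small: The smallest of three round steel wrench sockets: 24 mm in diameter, 48 mm tall, about 80 g, standing on the bench, mouth (a dark round recess) up. Origin at the centre of its underside, z up along it. Round: grip it at any yaw across its diameter, near the top.
- socket_medium: The middle of three round steel wrench sockets: 36 mm in diameter, 50 mm tall, about 160 g, standing on the bench, mouth (a dark round recess) up. Origin at the centre of its underside, z up along it. Round: grip it at any yaw across its diameter, near the top.
- socket_large: The largest of three round steel wrench sockets: 50 mm in diameter, 54 mm tall, about 320 g, standing on the bench, mouth (a dark round recess) up. Origin at the centre of its underside, z up along it. Round: grip it at any yaw across its diameter, near the top.
- ratchet: Ratchet handle, 190 mm, 400 g. Origin at mid-length, at its underside; x along it to the head, z up. Head: 36 mm round, 30 mm tall, at x = +75 mm, a 13 mm drive square 12 mm higher on top. Steel bar to grip: 20 mm wide (y), x = -40 to +57 mm, underside 4 mm and top 22 mm above the origin. Black rubber grip: 26 x 26 mm, x = -95 to -40 mm. Centre of mass near x = +18 mm.
- cup_small: Fixed grey insert, 80 x 80 x 20 mm, with the narrowest of the three round pockets, for the 24 mm socket: 35 mm in diameter, 16 mm deep, floor 4 mm above the insert's underside. Origin at the centre of its underside, 4 mm above the bench; z up. The three stand in a row (82 mm pitch, along their x axis) on one side of the blue tray, in any order; the cradle is on their -y side.
- cup_medium: Fixed grey insert, 80 x 80 x 20 mm, with the middle of the three round pockets, for the 36 mm socket: 47 mm in diameter, 16 mm deep, floor 4 mm above the insert's underside. Origin at the centre of its underside, 4 mm above the bench; z up. The three stand in a row (82 mm pitch, along their x axis) on one side of the blue tray, in any order; the cradle is on their -y side.
- cup_large: Fixed grey insert, 80 x 80 x 20 mm, with the widest of the three round pockets, for the 50 mm socket: 61 mm in diameter, 16 mm deep, floor 4 mm above the insert's underside. Origin at the centre of its underside, 4 mm above the bench; z up. The three stand in a row (82 mm pitch, along their x axis) on one side of the blue tray, in any order; the cradle is on their -y side.
- cradle: Fixed grey cradle for the ratchet (flat, square up, either way round). Inside 208 mm long (x) and 50 mm wide; floor 4 mm, walls 16 mm above its underside; long walls open over the middle 80 mm for fingers. Origin: centre of its underside, 4 mm above the bench. Blue tray around: 264 x 204 mm, rim 8 mm high, 36 mm from the cradle's centre line; inserts (tops 24 mm above the bench) 72 mm from it.
- nut: A big steel hexagon nut, 46 mm across flats, only 24 mm tall, with a 30 mm hole right through it, lying flat on the bench among the sockets. Not part of the set. Origin at the centre of its underside.
- spanner: A flat steel spanner, about 180 mm long, 13 mm wide in its shank, up to 9 mm thick, open jaw at one end (+x) and ring at the other, lying on the bench. Not part of the set. Origin on its underside, in the middle of its length; x along it.
Things that resemble listed ones, but are neither listed nor needed, are in the scene too. What is shaped like the socket_small but green is not meant.

How it is judged:
At the end, for the whole second after the job is handed in: Sockets each on the floor of their own pocket (origin < 8 mm above the insert's underside, < 9 mm off axis, tilt < 0.12); ratchet flat in the cradle (15 mm along, 12 across, < 9 mm up, 0.2 rad either way, tilt < 0.12); released, at rest (0.02 m/s); nut and spanner moved < 30 mm (horizontal distance between socket_small and cup_small below 0.009 m and z of socket_small in the frame of cup_small below 0.008 m and angle between each of socket_small, socket_medium, socket_large, ratchet's own z axis and vertical below 0.12 rad and horizontal distance between socket_medium and cup_medium below 0.009 m and z of socket_medium in the frame of cup_medium below 0.008 m and horizontal distance between socket_large and cup_large below 0.009 m and z of socket_large in the frame of cup_large below 0.008 m and x of ratchet in the frame of cradle between -0.015 and 0.015 m and y of ratchet in the frame of cradle between -0.012 and 0.012 m and z of ratchet in the frame of cradle below 0.009 m and angle between the x axis of ratchet and the x axis of cradle, either way round below 0.2 rad and linear speed of each of socket_small, socket_medium, socket_large, ratchet below 0.02 m/s and distance of each of nut, spanner from where it was at the start of the episode below 0.03 m); the robot touches nothing.
It fails at once if the nut is moved more than 30 mm (distance of nut from where it was at the start of the episode above 0.03 m).
It fails at once if the spanner is moved more than 30 mm (distance of spanner from where it was at the start of the episode above 0.03 m).
It also fails if it takes over 96 s, if anything falls off the work surface, if the arm or the gripper's body presses on something with over 40 N, if the wrist force passes 120 N, or if a joint passes its speed limit or range.

## Robot

A 7-joint arm with a two-finger parallel gripper is mounted at the origin on the work surface. World frame = base frame: x ahead of the robot, y to its left, z up, the work surface at z = 0. Lengths are in m, angles in rad, forces in N, time in s.
With the tool pointing down it reaches from about 0.425 to 0.875 m from the base axis. Payload 4.7 kg.
Tool frame: the origin (TCP) lies at the very end of the fingers, on their centre line; the grasp point (between the pads) lies 19 mm behind it (manip.tcp_to_grasp is the distance from the TCP to the grasp point, in m); z points along the fingers, y is the line along which they close (so a half turn about z gives the same grasp; the last joint's range is limited). The gripper opens to 87 mm and grips with 3 to 60 N. Pads are 19 mm wide; open, the fingers measure 117 mm over their backs; the gripper's body (75 mm by 190 mm) begins 51 mm behind the grasp point.
Start: joints at [-1.255, 0.321, -0.07, 1.45, 0.023, 1.371, -0.057], TCP at [0.193, 0.621, 0.223] pointing down, gripper open.
Joint ranges: [-2.86, 2.86], [-0.3, 2.09], [-1.38, 1.24], [0.06, 2.45], [-1.56, 4.7], [0.09, 2.05], [-2.69, 2.69]. Speed limits (rad/s): [2.57, 2.57, 3.14, 3.14, 3.14, 3.14, 3.14].

## Interface

Orientations are given as a 3x3 rotation matrix whose columns are the frame's x, y, z axes.
In Python, from bench import manip, viewer, models gives the robot as it stands.
- The arm moves only by the shell command python3 -m jog 'ROWS' [FORCE]. ROWS is JSON, one flat list of numbers, 5 for each row, row after row: the opening, from 0 (shut) to 1 (fully open), then the shift along the world's x, y, z normalised to -1 to 1, where 1 is 15 cm, then the turn about the world's z normalised to -1 to 1, where 1 is 45 degrees. A call has 1 to 20 rows; each row is the pose to reach, as a shift and turn from the pose commanded when the call began; what a row does not reach only later rows make up. A row lasts 1/12 s, in which the tool goes at most 41.7 mm and 7.16 degrees, less where a joint would pass 70% of its speed; a pose out of reach is approached as far as the arm can. A call with a number of a shift or a turn outside -1 to 1 is refused whole. A call with a gripper value outside its range is refused whole. The fingers move at their own pace and stop on an object; FORCE is the grip in N (left out, the last holds). Time passes only in rows, so rows that repeat a pose let the fingers close. It gives the time, the measured TCP pose, the force, the opening and the grip force at its end, in the units of the state.
- manip.read_state(): the state, without advancing time (a new reading comes with each control period).
- viewer.capture(name): name is "scene" or "top" or "wrist"; returns a dict with "frame" (400x640x3 uint8, blue, green, red), "z_map" (400x640 float32, m along the optical axis (not along the pixel's ray), 0 where there is no reading), "fovy" (degrees; the focal length in pixels is half the picture's height over the tangent of half this angle, whatever the lens; pixels are square), "cx", "cy" (the principal point, pixels), "R" (3x3) and "t" (3): a world point X has camera coordinates R X + t; the wrist camera has in their place "T_tool_cam" (4x4, takes a point from camera to tool coordinates, whose origin is the TCP and whose axes are the flange's). Camera axes: x right, y down, z forward; pixel columns grow to the right and rows downward; lengths in m; the calibration is good to about 2 mm. The wrist camera is an equidistant fisheye: a pixel r from the principal point sees the ray r / f radians off the axis. A picture is of the moment at which its call begins: read the wrist's pose just before it.
- manip.close_job(): hands the job in; it is judged then, once.
Trained networks look in the newest picture that a camera, given by its name, has taken for a name from the list of things; names that differ only in an ending like _2 or _b are one class to them, and where a whole thing is asked for, a point or a joint stands for the part that bears it (a point fixed in the world has none). Each returns a list of dicts, best first, with "score" (0 to 1); they miss things now and then, are a little off and sometimes report something else, mostly with a low value. They report only what shows in the picture. A call takes as long as a camera call. They do not tell look-alikes from the thing itself.
- models.boxes_of(target, camera): "xyz" ([x, y, z] in m, in world coordinates, good to about 4 mm: the middle of the surface that is visible of it).
- models.cut_out(target, camera): "pixels" (400x640 bool, what is visible of it).
- models.landmark_of(target, camera): "xyz" ([x, y, z] in m, in world coordinates, good to about 4 mm: a listed point, or the origin of a listed thing).
The state is a dict: "time_s": time; "qpos": joint angles; "dq": joint speeds; "effort": joint torques, N m; "position": TCP position; "ee_rot": TCP orientation; "wrist_force": force on the tool from outside, world axes, zero at the start; "ft_torque": the same for the moment, N m; "width": finger opening in m; "gripper_force": force on a finger pad.
Only numpy, scipy, OpenCV 4.12 (cv2) and the standard library are available. Lean on these libraries where they do the work, as an engineer would, in place of code of your own. Each camera call takes 0.05 s, during which the arm holds its last target. There are 200 camera calls.

## Working session

There is one attempt and no reset: what is moved stays moved. The work goes in short steps, Python scripts to look and compute and a shell command to move; the robot and the scene stay as the last step left them, time stands still between calls to the robot, and variables do not carry over. Pictures are saved under pics/ and viewed, at most 14 in all, crops included, and the job is handed in when it is done.

```bash
mkdir -p pics; cat > h.py <<'E'
import numpy as np, cv2
from bench import manip, viewer, models
N=["socket_small","socket_medium","socket_large","ratchet","cup_small","cup_medium","cup_large","cradle","nut","spanner"]
def cloud(c):
    z=c["z_map"]; f=200/np.tan(np.radians(c["fovy"])/2)
    v,u=np.mgrid[:400,:640]
    P=np.stack([(u-c["cx"])/f*z,(v-c["cy"])/f*z,z],-1)
    return (P-np.array(c["t"]))@np.array(c["R"])
E
python3 - <<'E'
from h import *
s=manip.read_state();print(s["position"],s["ee_rot"],s["width"],s["time_s"])
for cam in ["top","scene"]:
    c=viewer.capture(cam);cv2.imwrite(f"pics/{cam}0.png",c["frame"])
    W=cloud(c)
    for n in N:
        for d in models.landmark_of(n,cam)[:3]: print(cam,n,"L",np.round(d["xyz"],3),round(d["score"],2))
        if cam=="top":
          for d in models.cut_out(n,cam)[:3]:
            m=d["pixels"]&(c["z_map"]>0)
            p=W[m]
            if len(p)<5: continue
            top=p[p[:,2]>np.percentile(p[:,2],95)-.006]
            v,u=np.nonzero(m)
            r=cv2.minAreaRect(top[:,:2].astype(np.float32)*1000)
            print("   cut",n,round(d["score"],2),"px",int(u.mean()),int(v.mean()),"ztop",np.round(np.percentile(p[:,2],95),3),np.round(r[0],1),np.round(r[1],1),round(r[2],1))
E
```

```text
[0.1931167  0.6200777  0.22143852] [[-9.54789350e-01  2.97282791e-01 -4.89345023e-04]
 [ 2.97283180e-01  9.54787530e-01 -1.86627302e-03]
 [-8.75903261e-05 -1.92737165e-03 -9.99998139e-01]] 0.08696058764286752 0.0
top socket_small L [ 0.378 -0.254  0.001] 0.59
top socket_small L [ 0.466 -0.247  0.002] 0.58
top socket_small L [ 0.43  -0.314 -0.004] 0.42
   cut socket_small 0.57 px 395 241 ztop 0.051 [ 383.5 -256.1] [20.8 21.1] 46.1
   cut socket_small 0.22 px 386 160 ztop 0.051 [ 590.5 -244.3] [34.2 33. ] 22.7
top socket_medium L [ 0.59  -0.246 -0.001] 0.65
   cut socket_medium 0.73 px 387 160 ztop 0.051 [ 590.7 -244.7] [34.2 33.8] 22.7
top socket_large L [ 0.561 -0.141  0.001] 0.94
   cut socket_large 0.71 px 183 198 ztop 0.028 [504.  270.4] [80.8 80.7] 10.7
   cut socket_large 0.65 px 345 172 ztop 0.056 [ 560.4 -138.8] [47.3 48.1] 25.1
top ratchet L [ 0.523 -0.382 -0.002] 0.95
   cut ratchet 0.93 px 440 187 ztop 0.033 [ 520.5 -381.6] [183.3  33.7] 12.2
top cup_small L [0.505 0.272 0.008] 0.62
   cut cup_small 0.74 px 182 197 ztop 0.028 [504.  270.2] [79.5 81.4] 9.5
top cup_medium L [
[... 636 characters left out ...]
panner L [ 0.512 -0.027  0.002] 0.95
   cut spanner 0.86 px 302 192 ztop 0.011 [510.  -26.6] [174.7  29.3] 6.4
scene socket_small L [ 0.435 -0.308 -0.   ] 0.79
scene socket_small L [ 0.466 -0.248  0.006] 0.74
scene socket_small L [ 0.381 -0.263 -0.   ] 0.5
scene socket_medium L [ 0.589 -0.247  0.004] 0.98
scene socket_medium L [ 0.427  0.258 -0.   ] 0.31
scene ratchet L [ 0.518 -0.382  0.002] 0.79
scene cup_small L [0.507 0.275 0.004] 0.9
scene cup_medium L [ 0.424  0.257 -0.002] 0.63
scene cup_large L [0.583 0.29  0.004] 0.94
scene cradle L [0.526 0.16  0.002] 0.78
scene nut L [ 0.437 -0.156  0.001] 0.95
scene spanner L [ 0.508 -0.026  0.001] 0.73
scene spanner L [ 0.56  -0.141 -0.   ] 0.23
```

View pics/top0.png

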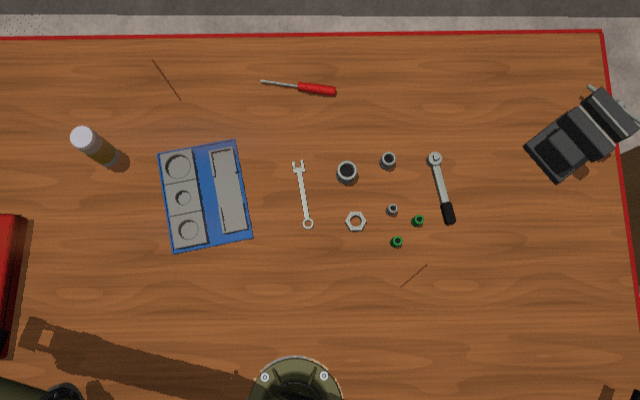

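```bash
python3 - <<'E'
from h import *
c=viewer.capture("top");W=cloud(c);im=c["frame"]
x,y,z=W[...,0],W[...,1],W[...,2]; ok=c["z_map"]>0
# raised blobs on right side
m=(ok&(z>.035)&(z<.08)&(x>.3)&(x<.75)&(y<-.05)&(y>-.35)).astype(np.uint8)
n,l,st,ce=cv2.connectedComponentsWithStats(m)
for i in range(1,n):
    q=l==i
    if q.sum()<12: continue
    p=W[q]; t=p[p[:,2]>np.percentile(p[:,2],90)-.006]
    h=cv2.convexHull(t[:,:2].astype(np.float32)*1000); e=cv2.minEnclosingCircle(h)
    print("blob px",np.round(ce[i]),"n",q.sum(),"z",np.round(np.percentile(p[:,2],95),3),"circ",np.round(e[0],1),round(e[1],1),"bgr",np.median(im[q],0))
# cups pockets: floor points
for a,b in [((.505,.271),0),((.424,.256),0),((.585,.286),0)]:
    q=ok&(np.hypot(x-a[0],y-a[1])<.035)&(z<.018)
    p=W[q]; e=cv2.minEnclosingCircle(cv2.convexHull(p[:,:2].astype(np.float32)*1000)); print("pocket",a,q.sum(),np.round(e[0],1),round(e[1],1),np.round(np.median(p[:,2]),4), np.round(p[:,:2].mean(0),4))
q=ok&(np.hypot(x-.45,y)<.02)&(z<.02);print("table z",np.median(z[q]))
# ratchet head (tall part)
q=ok&(z>.036)&(y<-.34)&(y>-.44)&(x>.38)&(x<.7);print("drive sq",W[q].mean(0),q.sum())
E
```

```text
blob px [388. 159.] n 150 z 0.053 circ [ 590.  -244.5] 18.1 bgr [84.5 91.  90.5]
blob px [346. 171.] n 322 z 0.057 circ [ 561.  -138.8] 25.4 bgr [64.5 68.5 70. ]
blob px [392. 209.] n 63 z 0.05 circ [ 464.1 -249.1] 12.2 bgr [ 98. 109. 110.]
blob px [418. 220.] n 61 z 0.051 circ [ 435.2 -312.4] 11.8 bgr [ 49. 105.  42.]
blob px [397. 241.] n 67 z 0.05 circ [ 383.9 -255.6] 11.5 bgr [50. 97. 42.]
pocket (0.505, 0.271) 149 [496.5 264. ] 29.1 0.0078 [0.5069 0.2734]
pocket (0.424, 0.256) 278 [421.3 255.4] 31.7 0.0079 [0.4253 0.2582]
pocket (0.585, 0.286) 426 [589.1 288.9] 30.6 0.0078 [0.5882 0.2886]
table z -0.0004979633010073995
drive sq [ 0.59305585 -0.36553608  0.04137745] 28
```

The picture shows the large socket at px (346,171), the medium at (388,160) and the grey small one at (392,209). The green decoys are at (397,241) and (418,220), the nut at (355,221), and the ratchet head is up at (434,158). The pockets run large (178,166), small (183,197), medium (188,230), and the cradle is at (227,190). I'll use a finger line of about 100.5° for everything.

```bash
python3 -m jog '[1,1,-1,0,0.618, 1,1,-1,0,0.618, 1,1,-1,0,0.618, 1,1,-1,0,0.618, 1,1,-1,0,0.618, 1,1,-1,0,0.618]' 30
python3 -m jog '[1,1,-1,0,0, 1,1,-1,0,0, 1,1,-1,0,0, 1,1,-1,0,0, 1,1,-1,0,0, 1,1,-1,0,0]'
python3 -m jog '[1,0.2,-1,0,0, 1,0.2,-1,0,0, 1,0.2,-1,0,0, 1,0.2,-1,0,0, 1,0.2,-1,0,0]'
python3 -m jog '[1,0.2,-1,0,0, 1,0.2,-1,0,0, 1,0.2,-1,0,0, 1,0.2,-1,0,0, 1,0.2,-1,0,0]'
python3 -m jog '[1,0.053,-1,-0.6,0, 1,0.053,-1,-0.6,0, 1,0.053,-1,-0.6,0, 1,0.053,-1,-0.6,0, 1,0.053,-1,-0.6,0, 1,0.053,-1,-0.6,0, 1,0.053,-1,-0.6,0]'
python3 - <<'E'
from h import *
s=manip.read_state();print(s["time_s"],s["position"],np.round(s["ee_rot"],3),np.round(s["qpos"],2))
E
```

```text
time_s: 2.15
position: [0.3509, 0.4637, 0.223]
ee_rot: [[-0.985, -0.172, 0.004], [-0.172, 0.985, -0.003], [-0.004, -0.004, -1.0]]
wrist_force: [1.5, -0.6, -0.1]
width: 0.0867
gripper_force: 0.0
time_s: 2.65
position: [0.5001, 0.3116, 0.2229]
ee_rot: [[-0.985, -0.17, 0.004], [-0.17, 0.985, -0.004], [-0.004, -0.005, -1.0]]
wrist_force: [0.6, -1.3, -0.1]
width: 0.0868
gripper_force: 0.0
time_s: 3.07
position: [0.5253, 0.1622, 0.2231]
ee_rot: [[-0.985, -0.171, 0.002], [-0.171, 0.985, -0.003], [-0.001, -0.004, -1.0]]
wrist_force: [0.2, -0.5, 0.4]
width: 0.087
gripper_force: 0.0
time_s: 3.48
position: [0.5541, 0.0124, 0.2231]
ee_rot: [[-0.985, -0.172, 0.001], [-0.172, 0.985, -0.004], [-0.001, -0.004, -1.0]]
wrist_force: [-0.6, -0.0, -0.1]
width: 0.0867
gripper_force: 0.0
time_s: 4.07
position: [0.5614, -0.1283, 0.1325]
ee_rot: [[-0.983, -0.182, -0.0], [-0.182, 0.983, 0.001], [0.0, 0.001, -1.0]]
wrist_force: [1.4, 0.6, 0.4]
width: 0.0869
gripper_force: 0.0
4.0667 [ 0.56138691 -0.12829877  0.13250693] [[-0.983 -0.182 -0.   ]
 [-0.182  0.983  0.001]
 [ 0.     0.001 -1.   ]] [-0.23  0.24  0.46  1.77 -0.12  1.16  2.03]
```

```bash
python3 -m jog '[1,0,0,0,0, 1,0,0,0,0]'
```

```text
time_s: 4.23
position: [0.5623, -0.1268, 0.1336]
ee_rot: [[-0.983, -0.186, 0.002], [-0.186, 0.983, 0.001], [-0.002, 0.001, -1.0]]
wrist_force: [0.6, 0.6, 0.1]
width: 0.0871
gripper_force: 0.0
```

```bash
python3 -m jog '[1,-0.007,-0.081,-0.2,0, 1,-0.007,-0.081,-0.2,0, 1,-0.007,-0.081,-0.45,0, 1,-0.007,-0.081,-0.7,0, 1,-0.007,-0.081,-0.7,0, 1,-0.007,-0.081,-0.7,0]'
```

```text
time_s: 4.73
position: [0.5588, -0.14, 0.027]
ee_rot: [[-0.983, -0.184, -0.004], [-0.184, 0.983, 0.001], [0.004, 0.002, -1.0]]
wrist_force: [0.9, 0.5, 0.2]
width: 0.0871
gripper_force: 0.0
```

```bash
python3 -m jog '[0.3,0,0,0,0, 0.3,0,0,0,0, 0.3,0,0,0,0, 0.3,0,0,0,0, 0.3,0,0,0,0, 0.3,0,0,0,0]' 30
```

```text
time_s: 5.23
position: [0.5605, -0.1414, 0.0283]
ee_rot: [[-0.983, -0.182, 0.001], [-0.182, 0.983, 0.0], [-0.001, 0.0, -1.0]]
wrist_force: [0.5, 2.4, 1.1]
width: 0.0546
gripper_force: 1.1
```

```bash
python3 -m jog '[0.3,0,0,0,0, 0.3,0,0,0,0, 0.3,0,0,0,0]' 30
python3 -m jog '[0.3,0,0,0.3,0, 0.3,0,0,0.6,0, 0.3,0,0.2,0.6,0, 0.3,0,0.5,0.6,0, 0.3,0,0.75,0.6,0, 0.3,0,1,0.6,0, 0.3,0,1,0.6,0]'
python3 -m jog '[0.3,0.05,0.25,0,0, 0.3,0.05,0.5,0,0, 0.3,0.05,0.75,0,0, 0.3,0.05,1,0,0, 0.3,0.05,1,0,0]'
python3 -m jog '[0.3,0.1,0.25,0,0, 0.3,0.1,0.5,0,0, 0.3,0.1,0.7,0,0, 0.3,0.1,0.8,0,0, 0.3,0.1,0.8,0,0, 0.3,0.1,0.8,0,0, 0.3,0.1,0.8,0,0]'
python3 - <<'E'
from h import *
c=viewer.capture("top");cv2.imwrite("pics/t1.png",cv2.resize(c["frame"][100:260,120:320],None,fx=4,fy=4)[:600])
E
```

```text
time_s: 5.48
position: [0.5603, -0.1406, 0.0281]
ee_rot: [[-0.983, -0.183, 0.0], [-0.183, 0.983, 0.001], [-0.0, 0.001, -1.0]]
wrist_force: [-1.7, 3.2, 5.5]
width: 0.0492
gripper_force: 30.0
time_s: 6.07
position: [0.5593, 0.0193, 0.1165]
ee_rot: [[-0.981, -0.194, -0.002], [-0.194, 0.981, 0.006], [0.0, 0.006, -1.0]]
wrist_force: [0.5, 1.7, -3.1]
width: 0.0495
gripper_force: 30.0
time_s: 6.48
position: [0.5658, 0.1692, 0.1163]
ee_rot: [[-0.981, -0.194, -0.002], [-0.194, 0.981, 0.005], [0.0, 0.005, -1.0]]
wrist_force: [0.1, 2.3, -3.5]
width: 0.0493
gripper_force: 30.0
time_s: 7.07
position: [0.583, 0.2757, 0.1168]
ee_rot: [[-0.984, -0.181, -0.001], [-0.181, 0.984, -0.003], [0.001, -0.002, -1.0]]
wrist_force: [-0.0, -0.0, -2.4]
width: 0.0493
gripper_force: 30.0
```

```bash
cat >> h.py <<'E'
def wcloud():
    # noise-averaged pose
    s=manip.read_state(); R=np.array(s["ee_rot"]); t=np.array(s["position"])
    c=viewer.capture("wrist"); f=200/np.tan(np.radians(c["fovy"])/2)
    v,u=np.mgrid[:400,:640]; dx,dy=u-c["cx"],v-c["cy"]; r=np.hypot(dx,dy); th=r/f
    k=np.where(r>1e-6,np.tan(th)/np.maximum(r,1e-6),0); z=c["z_map"]
    P=np.stack([dx*k*z,dy*k*z,z],-1); z0=(z>0)&(th<1.45)
    T=np.array(c["T_tool_cam"]); tool=P@T[:3,:3].T+T[:3,3]
    return c,z0,tool,tool@R.T+t
E
python3 - <<'E'
from h import *
c,ok,tl,W=wcloud(); cv2.imwrite("pics/w1.png",c["frame"])
print(c["fovy"],c["cx"],c["cy"],np.round(c["T_tool_cam"],3))
for n,a in [("cup_large",(.586,.287)),("cup_small",(.505,.272)),("cup_medium",(.4245,.257))]:
    for d in models.landmark_of(n,"wrist")[:2]: print(n,np.round(d["xyz"],4),d["score"])
    d=np.hypot(W[...,0]-a[0],W[...,1]-a[1])
    q=ok&(d<.033)&(W[...,2]<.016)
    print(q.sum(),W[q].mean(0) if q.any() else "", np.median(W[ok&(d<.04)&(d>.033)][:,2]))
q=ok&(np.hypot(tl[...,0],tl[...,1])<.05)&(tl[...,2]>-.035)&(tl[...,2]<.04);print("near",q.sum(),tl[q].min(0),tl[q].max(0))
E
```

```text
65.70646984690485 313.96942208920603 193.94290270350413 [[-0.    -0.966 -0.257  0.069]
 [ 1.    -0.    -0.    -0.   ]
 [ 0.    -0.257  0.966 -0.162]
 [ 0.     0.     0.     1.   ]]
cup_large [0.5878 0.2884 0.0046] 0.63
1523 [0.5743127  0.29069007 0.00813354] 0.2108181582011252
cup_small [0.502  0.2723 0.0043] 0.72
1339 [0.50513426 0.27178455 0.00821905] 0.023977318430329214
cup_medium [0.4217 0.251  0.007 ] 0.8
1645 [0.42565869 0.25730367 0.00810494] 0.023992322415474512
near 7074 [-0.02577044 -0.03546794 -0.03490363] [0.02401454 0.0356566  0.02705422]
```

View pics/w1.png

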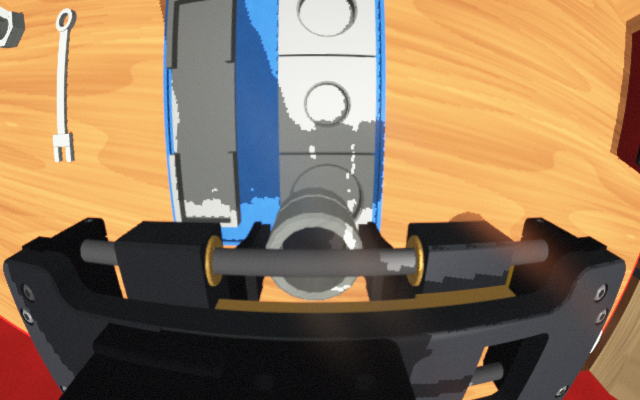

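```bash
python3 -m jog '[0.3,0.013,0.074,0,0, 0.3,0.013,0.074,-0.2,0, 0.3,0.013,0.074,-0.37,0, 0.3,0.013,0.074,-0.37,0, 0.3,0.013,0.074,-0.37,0, 0.3,0.013,0.074,-0.37,0]'; python3 -m jog '[0.3,0,0,0,0]'
```

```text
time_s: 7.82
position: [0.5855, 0.2902, 0.0634]
ee_rot: [[-0.983, -0.183, 0.002], [-0.183, 0.983, 0.001], [-0.002, 0.001, -1.0]]
wrist_force: [0.1, -0.3, -2.5]
width: 0.0494
gripper_force: 30.0
time_s: 7.9
position: [0.5861, 0.2903, 0.0643]
ee_rot: [[-0.983, -0.182, 0.003], [-0.182, 0.983, 0.002], [-0.003, 0.001, -1.0]]
wrist_force: [-0.3, 0.5, -2.2]
width: 0.0497
gripper_force: 30.0
```

```bash
python3 -m jog '[0.3,-0.003,-0.022,0,0, 0.3,-0.003,-0.022,0,0, 0.3,-0.003,-0.022,-0.08,0, 0.3,-0.003,-0.022,-0.13,0, 0.3,-0.003,-0.022,-0.175,0, 0.3,-0.003,-0.022,-0.175,0, 0.3,-0.003,-0.022,-0.175,0]'
```

```text
time_s: 8.48
position: [0.5839, 0.2861, 0.0353]
ee_rot: [[-0.983, -0.183, -0.001], [-0.183, 0.983, -0.0], [0.001, -0.0, -1.0]]
wrist_force: [-0.3, -0.4, -0.7]
width: 0.0495
gripper_force: 30.0
```

```bash
python3 -m jog '[1,0,0,0,0, 1,0,0,0,0, 1,0,0,0,0, 1,0,0,0,0, 1,0,0,0.2,0, 1,0,0,0.5,0, 1,0,-0.2,0.6,0, 1,0,-0.5,0.6,0, 1,0,-0.75,0.6,0, 1,0,-1,0.6,0, 1,0,-1,0.6,0]' 20
python3 -m jog '[1,0,-0.25,0,0, 1,0,-0.5,0,0, 1,0,-0.75,0,0, 1,0,-1,0,0, 1,0,-1,0,0]'
python3 -m jog '[1,0.02,-0.25,0,0, 1,0.02,-0.5,0,0, 1,0.02,-0.75,0,0, 1,0.02,-1,0,0, 1,0.02,-1,0,0]'
python3 -m jog '[1,0.02,-0.25,0,0, 1,0.02,-0.53,0,0, 1,0.02,-0.53,0,0, 1,0.02,-0.53,0,0, 1,0.02,-0.53,0,0, 1,0.02,-0.53,0,0]'
python3 - <<'E'
from h import *
c,ok,tl,W=wcloud();s=manip.read_state();print(s["position"])
for a,h in [((.590,-.2445),.05),((.464,-.249),.048)]:
    q=ok&(np.hypot(W[...,0]-a[0],W[...,1]-a[1])<.03)&(abs(W[...,2]-h)<.006)
    print(q.sum(), cv2.minEnclosingCircle(W[q][:,:2].astype(np.float32)*1000) if q.any() else "")
c=viewer.capture("top");P=cloud(c)
q=(c["z_map"]>0)&(np.hypot(P[...,0]-.586,P[...,1]-.287)<.035)&(P[...,2]>.035);print(np.percentile(P[q][:,2],95),cv2.minEnclosingCircle(P[q][:,:2].astype(np.float32)*1000))
E
```

```text
time_s: 9.4
position: [0.5851, 0.1249, 0.1267]
ee_rot: [[-0.985, -0.17, 0.001], [-0.17, 0.985, -0.005], [-0.0, -0.005, -1.0]]
wrist_force: [-0.1, -1.1, -0.3]
width: 0.0869
gripper_force: 0.0
time_s: 9.82
position: [0.5838, -0.0245, 0.1265]
ee_rot: [[-0.985, -0.171, 0.001], [-0.171, 0.985, -0.005], [-0.0, -0.006, -1.0]]
wrist_force: [0.1, -0.8, 0.4]
width: 0.0869
gripper_force: 0.0
time_s: 10.23
position: [0.5855, -0.1744, 0.1266]
ee_rot: [[-0.985, -0.171, 0.001], [-0.171, 0.985, -0.007], [0.0, -0.007, -1.0]]
wrist_force: [-0.9, -1.5, 0.4]
width: 0.0871
gripper_force: 0.0
time_s: 10.73
position: [0.5907, -0.2411, 0.1256]
ee_rot: [[-0.983, -0.185, 0.0], [-0.185, 0.983, 0.001], [-0.0, 0.001, -1.0]]
wrist_force: [-0.2, 1.1, 0.3]
width: 0.087
gripper_force: 0.0
[ 0.59079799 -0.24090728  0.12568669]
879 ((590.9603881835938, -244.29891967773438), 18.30657958984375)
495 ((464.65472412109375, -248.56442260742188), 12.169191360473633)
0.06407640538360118 ((583.548095703125, 284.8913269042969), 26.20429801940918)
```

```bash
python3 -m jog '[1,0,-0.018,-0.2,0, 1,0,-0.018,-0.4,0, 1,0,-0.018,-0.66,0, 1,0,-0.018,-0.66,0, 1,0,-0.018,-0.66,0, 1,0,-0.018,-0.66,0]'
python3 -m jog '[0.2,0,0,0,0, 0.2,0,0,0,0, 0.2,0,0,0,0, 0.2,0,0,0,0, 0.2,0,0,0,0, 0.2,0,0,0,0, 0.2,0,0,0,0, 0.2,0,0,0,0, 0.2,0,0,0,0, 0.2,0,0,0,0, 0.2,0,0,0,0]' 25
```

```text
time_s: 11.33
position: [0.5914, -0.2458, 0.0286]
ee_rot: [[-0.983, -0.183, 0.002], [-0.183, 0.983, -0.001], [-0.002, -0.001, -1.0]]
wrist_force: [1.3, -0.1, 0.2]
width: 0.0871
gripper_force: 0.0
time_s: 12.25
position: [0.59, -0.2457, 0.0268]
ee_rot: [[-0.983, -0.183, -0.0], [-0.183, 0.983, 0.0], [0.0, 0.001, -1.0]]
wrist_force: [-0.8, 1.1, 0.8]
width: 0.0356
gripper_force: 25.0
```

```bash
python3 -m jog '[0.2,0,0,0.3,0, 0.2,0,0,0.6,0, 0.2,0,0.2,0.6,0, 0.2,0,0.5,0.6,0, 0.2,0,0.75,0.6,0, 0.2,0,1,0.6,0, 0.2,0,1,0.6,0]'
python3 -m jog '[0.2,-0.07,0.25,0,0, 0.2,-0.14,0.5,0,0, 0.2,-0.2,0.75,0,0, 0.2,-0.25,1,0,0, 0.2,-0.25,1,0,0]'
python3 -m jog '[0.2,-0.1,0.25,0,0, 0.2,-0.2,0.5,0,0, 0.2,-0.3,0.75,0,0, 0.2,-0.4,1,0,0, 0.2,-0.4,1,0,0]'
python3 -m jog '[0.2,-0.2,0.1,0,0, 0.2,-0.4,0.3,0,0, 0.2,-0.45,0.34,-0.1,0, 0.2,-0.45,0.34,-0.3,0, 0.2,-0.45,0.34,-0.3,0, 0.2,-0.45,0.34,-0.3,0, 0.2,-0.45,0.34,-0.3,0, 0.2,-0.45,0.34,-0.3,0]'
python3 -m jog '[0.2,0,0,0,0]'
```

```text
time_s: 12.83
position: [0.5906, -0.0841, 0.1161]
ee_rot: [[-0.981, -0.195, -0.001], [-0.195, 0.981, 0.007], [-0.0, 0.007, -1.0]]
wrist_force: [0.8, 1.9, -1.9]
width: 0.0349
gripper_force: 25.0
time_s: 13.25
position: [0.5504, 0.0644, 0.1162]
ee_rot: [[-0.981, -0.194, -0.002], [-0.194, 0.981, 0.006], [0.001, 0.006, -1.0]]
wrist_force: [-0.2, 1.1, -1.5]
width: 0.035
gripper_force: 25.0
time_s: 13.67
position: [0.4883, 0.2137, 0.1165]
ee_rot: [[-0.981, -0.194, -0.003], [-0.194, 0.981, 0.005], [0.002, 0.005, -1.0]]
wrist_force: [-1.0, 1.3, -1.7]
width: 0.0354
gripper_force: 25.0
time_s: 14.33
position: [0.4268, 0.2549, 0.0732]
ee_rot: [[-0.984, -0.181, 0.002], [-0.181, 0.984, 0.001], [-0.002, 0.001, -1.0]]
wrist_force: [0.5, 0.1, -2.1]
width: 0.0351
gripper_force: 25.0
time_s: 14.42
position: [0.4266, 0.2551, 0.0732]
ee_rot: [[-0.983, -0.181, 0.002], [-0.181, 0.983, 0.001], [-0.002, 0.001, -1.0]]
wrist_force: [-0.6, 0.2, -2.0]
width: 0.0355
gripper_force: 25.0
```

```bash
python3 -m jog '[0.2,-0.01,0.012,0,0, 0.2,-0.01,0.012,-0.08,0, 0.2,-0.01,0.012,-0.16,0, 0.2,-0.01,0.012,-0.2,0, 0.2,-0.01,0.012,-0.24,0, 0.2,-0.01,0.012,-0.245,0, 0.2,-0.01,0.012,-0.245,0]'
```

```text
time_s: 15.0
position: [0.4237, 0.2569, 0.0352]
ee_rot: [[-0.983, -0.182, -0.0], [-0.182, 0.983, 0.0], [0.0, 0.0, -1.0]]
wrist_force: [0.5, -0.3, -1.0]
width: 0.0353
gripper_force: 25.0
```

```bash
python3 -m jog '[1,0,0,0,0, 1,0,0,0,0, 1,0,0,0,0, 1,0,0,0,0, 1,0,0,0.2,0, 1,0,0,0.5,0, 0.6,0.1,-0.2,0.6,0, 0.6,0.2,-0.5,0.6,0, 0.6,0.3,-0.75,0.6,0, 0.6,0.3,-1,0.6,0, 0.6,0.3,-1,0.6,0]' 15
python3 -m jog '[0.6,0,-0.25,0,0, 0.6,0,-0.5,0,0, 0.6,0,-0.75,0,0, 0.6,0,-1,0,0, 0.6,0,-1,0,0]'
python3 -m jog '[0.6,0,-0.25,0,0, 0.6,0,-0.5,0,0, 0.6,0,-0.75,0,0, 0.6,0,-1,0,0, 0.6,0,-1,0,0]'
python3 -m jog '[0.6,0,-0.25,0,0, 0.6,-0.02,-0.36,0,0, 0.6,-0.02,-0.36,-0.2,0, 0.6,-0.02,-0.36,-0.2,0, 0.6,-0.02,-0.36,-0.2,0, 0.6,-0.02,-0.36,-0.2,0, 0.6,-0.02,-0.36,-0.2,0]'
python3 - <<'E'
from h import *
c=viewer.capture("top");P=cloud(c)
q=(c["z_map"]>0)&(np.hypot(P[...,0]-.4243,P[...,1]-.257)<.03)&(P[...,2]>.035);print(np.percentile(P[q][:,2],95),cv2.minEnclosingCircle(P[q][:,:2].astype(np.float32)*1000))
c,ok,tl,W=wcloud();print(manip.read_state()["position"])
for a,h in [((.464,-.249),.048)]:
    q=ok&(np.hypot(W[...,0]-a[0],W[...,1]-a[1])<.025)&(abs(W[...,2]-h)<.006)
    print(q.sum(), cv2.minEnclosingCircle(W[q][:,:2].astype(np.float32)*1000) if q.any() else "", np.median(c["frame"][q],0))
E
```

```text
time_s: 15.92
position: [0.4699, 0.0975, 0.1257]
ee_rot: [[-0.985, -0.171, 0.001], [-0.171, 0.985, -0.003], [-0.0, -0.003, -1.0]]
wrist_force: [-0.3, -0.8, -0.5]
width: 0.054
gripper_force: 0.0
time_s: 16.33
position: [0.4682, -0.0512, 0.1257]
ee_rot: [[-0.985, -0.172, 0.001], [-0.172, 0.985, -0.003], [-0.001, -0.003, -1.0]]
wrist_force: [0.0, -0.3, -0.2]
width: 0.0524
gripper_force: 0.0
time_s: 16.75
position: [0.4675, -0.2014, 0.126]
ee_rot: [[-0.985, -0.173, 0.001], [-0.173, 0.985, -0.005], [-0.001, -0.005, -1.0]]
wrist_force: [-0.2, 0.3, 0.4]
width: 0.0525
gripper_force: 0.0
time_s: 17.33
position: [0.4667, -0.2465, 0.0962]
ee_rot: [[-0.983, -0.184, 0.002], [-0.184, 0.983, -0.0], [-0.002, -0.0, -1.0]]
wrist_force: [0.1, 0.2, -0.4]
width: 0.0521
gripper_force: 0.0
0.05991999551804083 ((424.1531677246094, 255.5228271484375), 18.166810989379883)
[ 0.46658278 -0.24666744  0.09613009]
603 ((464.6613464355469, -248.79151916503906), 12.267367362976074) [150. 168. 184.]
```

```bash
python3 -m jog '[0.6,-0.006,-0.013,-0.15,0, 0.6,-0.006,-0.013,-0.3,0, 0.6,-0.006,-0.013,-0.46,0, 0.6,-0.006,-0.013,-0.46,0, 0.6,-0.006,-0.013,-0.46,0]'
python3 -m jog '[0.1,0,0,0,0, 0.1,0,0,0,0, 0.1,0,0,0,0, 0.1,0,0,0,0, 0.1,0,0,0,0, 0.1,0,0,0,0, 0.1,0,0,0,0, 0.1,0,0,0,0]' 20
```

```text
time_s: 17.85
position: [0.4642, -0.2486, 0.0259]
ee_rot: [[-0.983, -0.183, -0.002], [-0.183, 0.983, 0.0], [0.002, 0.001, -1.0]]
wrist_force: [0.4, 0.1, 1.0]
width: 0.0525
gripper_force: 0.0
time_s: 18.52
position: [0.4652, -0.2491, 0.0266]
ee_rot: [[-0.983, -0.183, 0.001], [-0.183, 0.983, 0.0], [-0.001, -0.0, -1.0]]
wrist_force: [-0.4, -0.0, 5.4]
width: 0.023
gripper_force: 20.0
```

```bash
python3 -m jog '[0.1,0,0,0.3,0, 0.1,0,0,0.6,0, 0.1,0,0.2,0.6,0, 0.1,0,0.5,0.6,0, 0.1,0,0.75,0.6,0, 0.1,0,1,0.6,0, 0.1,0,1,0.6,0]'
python3 -m jog '[0.1,0,0.25,0,0, 0.1,0,0.5,0,0, 0.1,0,0.75,0,0, 0.1,0,1,0,0, 0.1,0,1,0,0]'
python3 -m jog '[0.1,0.1,0.25,0,0, 0.1,0.2,0.5,0,0, 0.1,0.2,0.75,0,0, 0.1,0.2,1,0,0, 0.1,0.2,1,0,0]'
python3 -m jog '[0.1,0.05,0.2,0,0, 0.1,0.065,0.4,0,0, 0.1,0.065,0.47,-0.1,0, 0.1,0.065,0.47,-0.27,0, 0.1,0.065,0.47,-0.27,0, 0.1,0.065,0.47,-0.27,0, 0.1,0.065,0.47,-0.27,0, 0.1,0.065,0.47,-0.27,0]'
python3 -m jog '[0.1,0,0,0,0]'
```

```text
time_s: 19.1
position: [0.4645, -0.0904, 0.1155]
ee_rot: [[-0.981, -0.193, -0.001], [-0.193, 0.981, 0.005], [0.0, 0.005, -1.0]]
wrist_force: [0.6, 0.6, -1.3]
width: 0.0234
gripper_force: 20.0
time_s: 19.52
position: [0.464, 0.059, 0.1157]
ee_rot: [[-0.981, -0.193, -0.001], [-0.193, 0.981, 0.003], [-0.0, 0.003, -1.0]]
wrist_force: [0.2, 1.3, -0.4]
width: 0.0234
gripper_force: 20.0
time_s: 19.93
position: [0.4933, 0.21, 0.1155]
ee_rot: [[-0.981, -0.193, -0.001], [-0.193, 0.981, 0.004], [-0.0, 0.004, -1.0]]
wrist_force: [-0.5, 0.7, -0.8]
width: 0.0235
gripper_force: 20.0
time_s: 20.6
position: [0.5056, 0.2708, 0.077]
ee_rot: [[-0.983, -0.181, 0.002], [-0.181, 0.983, 0.001], [-0.002, 0.001, -1.0]]
wrist_force: [0.8, -1.0, -1.0]
width: 0.0234
gripper_force: 20.0
time_s: 20.68
position: [0.5055, 0.2712, 0.077]
ee_rot: [[-0.983, -0.182, 0.002], [-0.182, 0.983, 0.001], [-0.002, 0.001, -1.0]]
wrist_force: [0.2, 0.1, -0.8]
width: 0.0234
gripper_force: 20.0
```

```bash
python3 -m jog '[0.1,0,0.007,-0.06,0, 0.1,0,0.007,-0.12,0, 0.1,0,0.007,-0.18,0, 0.1,0,0.007,-0.24,0, 0.1,0,0.007,-0.273,0, 0.1,0,0.007,-0.275,0, 0.1,0,0.007,-0.275,0]'
```

```text
time_s: 21.27
position: [0.5042, 0.2725, 0.034]
ee_rot: [[-0.983, -0.183, -0.001], [-0.183, 0.983, -0.0], [0.001, -0.0, -1.0]]
wrist_force: [-1.1, -0.7, 0.8]
width: 0.0233
gripper_force: 20.0
```

```bash
python3 -m jog '[0.7,0,0,0,0, 0.7,0,0,0,0, 0.7,0,0,0,0, 0.7,0,0,0,0, 0.7,0,0,0.2,0, 0.7,0,0,0.5,0, 0.7,0,-0.2,0.6,0, 0.7,0,-0.5,0.6,0, 0.7,0,-0.75,0.6,0, 0.7,0,-1,0.6,0, 0.7,0,-1,0.6,0]' 40
python3 -m jog '[0.7,0.05,-0.25,0,0, 0.7,0.05,-0.5,0,0, 0.7,0.05,-0.75,0,0, 0.7,0.05,-1,0,0, 0.7,0.05,-1,0,0]'
python3 -m jog '[0.7,0.1,-0.25,0,0, 0.7,0.1,-0.5,0,0, 0.7,0.1,-0.75,0,0, 0.7,0.1,-1,0,0, 0.7,0.1,-1,0,0]'
python3 -m jog '[0.7,0.07,-0.25,0,0, 0.7,0.07,-0.5,0,0, 0.7,0.07,-0.75,0,0, 0.7,0.07,-1,0,0, 0.7,0.07,-1,0,0]'
python3 -m jog '[0.7,0,-0.2,0,0.05, 0.7,0,-0.33,0,0.05, 0.7,0,-0.33,0,0.05, 0.7,0,-0.33,0,0.05, 0.7,0,-0.33,0,0.05]'
python3 - <<'E'
from h import *
c=viewer.capture("top");P=cloud(c)
q=(c["z_map"]>0)&(np.hypot(P[...,0]-.505,P[...,1]-.272)<.025)&(P[...,2]>.035);print(np.percentile(P[q][:,2],95),cv2.minEnclosingCircle(P[q][:,:2].astype(np.float32)*1000))
c,ok,tl,W=wcloud();print(manip.read_state()["position"]);cv2.imwrite("pics/w2.png",c["frame"])
x,y,z=W[...,0],W[...,1],W[...,2]
a=np.radians(12.7);o=np.array([.52,-.382]);l=(x-o[0])*np.cos(a)+(y-o[1])*np.sin(a);w=-(x-o[0])*np.sin(a)+(y-o[1])*np.cos(a)
m=ok&(abs(l)<.12)&(abs(w)<.04)
print("all",l[m&(z>.012)].min(),l[m&(z>.012)].max())
b=m&(z>.019)&(z<.025)&(l>-.03)&(l<.05)
for lo in (-.03,-.01,.01,.03): k=b&(l>=lo)&(l<lo+.02);print(lo,k.sum(),W[k].mean(0) if k.any() else "")
k=m&(z>.037);print("sq",k.sum(),W[k].mean(0) if k.any() else "")
E
```

```text
time_s: 22.18
position: [0.505, 0.1129, 0.1247]
ee_rot: [[-0.985, -0.172, 0.0], [-0.172, 0.985, -0.003], [0.0, -0.004, -1.0]]
wrist_force: [0.6, -0.5, -0.7]
width: 0.0606
gripper_force: 0.0
time_s: 22.6
position: [0.5116, -0.0367, 0.1247]
ee_rot: [[-0.985, -0.172, 0.001], [-0.172, 0.985, -0.004], [-0.0, -0.004, -1.0]]
wrist_force: [-0.4, -0.1, 0.8]
width: 0.061
gripper_force: 0.0
time_s: 23.02
position: [0.5256, -0.187, 0.1249]
ee_rot: [[-0.985, -0.172, 0.001], [-0.172, 0.985, -0.006], [0.0, -0.006, -1.0]]
wrist_force: [-0.1, -1.3, 1.0]
width: 0.0608
gripper_force: 0.0
time_s: 23.43
position: [0.5346, -0.337, 0.1246]
ee_rot: [[-0.985, -0.173, -0.001], [-0.173, 0.985, -0.007], [0.002, -0.007, -1.0]]
wrist_force: [-1.3, -1.5, 1.8]
width: 0.061
gripper_force: 0.0
time_s: 23.85
position: [0.5379, -0.3756, 0.1239]
ee_rot: [[-0.975, -0.222, -0.0], [-0.222, 0.975, 0.001], [-0.0, 0.001, -1.0]]
wrist_force: [0.3, 0.9, 0.8]
width: 0.0609
gripper_force: 0.0
0.05832224362930774 ((503.33892822265625, 270.5174865722656), 12.443387985229492)
[ 0.53827117 -0.37503713  0.12411403]
all -0.09336298626662447 0.07391693879338936
-0.03 539 [ 0.4999224  -0.38405022  0.02179968]
-0.01 521 [ 0.51945134 -0.38041556  0.02176554]
0.01 473 [ 0.53938763 -0.37654114  0.02180803]
0.03 456 [ 0.55884396 -0.37264059  0.02184288]
sq 38795 [ 0.51651787 -0.38401085  0.22204564]
```

```bash
python3 -m jog '[0.7,0,-0.012,-0.2,-0.03, 0.7,0,-0.012,-0.4,-0.03, 0.7,0,-0.012,-0.6,-0.03, 0.7,0,-0.012,-0.7,-0.03, 0.7,0,-0.012,-0.78,-0.03, 0.7,0,-0.012,-0.78,-0.03, 0.7,0,-0.012,-0.78,-0.03]'
python3 -m jog '[0,0,0,0,0, 0,0,0,0,0, 0,0,0,0,0, 0,0,0,0,0, 0,0,0,0,0, 0,0,0,0,0, 0,0,0,0,0, 0,0,0,0,0, 0,0,0,0,0, 0,0,0,0,0]' 50
python3 -m jog '[0,0,0,0.2,0, 0,0,0,0.4,0, 0,0,0,0.6,0, 0,0,0,0.6,0, 0,0,0,0.6,0]'
python3 - <<'E'
from h import *
c,ok,tl,W=wcloud();cv2.imwrite("pics/w3.png",c["frame"]);s=manip.read_state();print(s["position"],s["ft_torque"])
E
```

```text
time_s: 24.53
position: [0.538, -0.3788, 0.0079]
ee_rot: [[-0.98, -0.198, 0.0], [-0.198, 0.98, -0.0], [-0.0, -0.0, -1.0]]
wrist_force: [0.3, -0.2, 1.0]
width: 0.0609
gripper_force: 0.0
time_s: 25.37
position: [0.5374, -0.3779, 0.0074]
ee_rot: [[-0.98, -0.198, -0.0], [-0.198, 0.98, 0.002], [0.0, 0.002, -1.0]]
wrist_force: [-0.4, 3.8, 4.2]
width: 0.0196
gripper_force: 50.0
time_s: 25.78
position: [0.5382, -0.38, 0.0985]
ee_rot: [[-0.98, -0.198, 0.003], [-0.198, 0.98, -0.002], [-0.002, -0.003, -1.0]]
wrist_force: [0.8, 1.0, -4.2]
width: 0.0194
gripper_force: 50.0
[ 0.53703374 -0.37872307  0.09644418] [0.05270135 0.02500773 0.00366743]
```

View pics/w3.png

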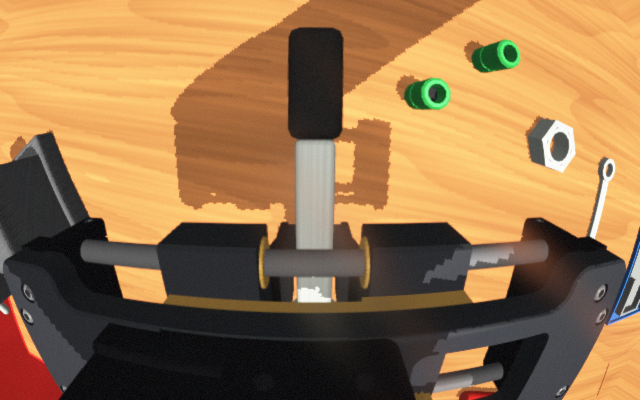

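The ratchet is lifted level and lies along the tool axis, with the rubber grip at px (315,80) and the bar between the pads. Next I'll measure where the grip sits along the bar while carrying it over to the tray.

```bash
python3 -m jog '[0,0,0.2,0,0, 0,0,0.4,0,0, 0,0,0.6,0,0, 0,0,0.8,0,0, 0,0,1,0,0, 0,0,1,0,0]'
python3 -m jog '[0,0,0.25,0,0, 0,0,0.5,0,0, 0,0,0.75,0,0, 0,0,1,0,0, 0,0,1,0,0]'
python3 -m jog '[0,0,0.25,0,0, 0,0,0.5,0,0, 0,0,0.75,0,0, 0,0,1,0,0, 0,0,1,0,0]'
python3 -m jog '[0,0,0.2,0,-0.018, 0,0,0.4,0,-0.018, 0,0,0.55,0,-0.018, 0,0,0.57,0,-0.018, 0,0,0.57,0,-0.018, 0,0,0.57,0,-0.018, 0,0,0.57,0,-0.018, 0,0,0.57,0,-0.018]'
python3 - <<'E'
from h import *
s=manip.read_state();print(s["position"],np.round(s["ee_rot"],3))
c,ok,tl,W=wcloud()
q=ok&(abs(tl[...,1])<.03)&(tl[...,2]>-.03)&(tl[...,2]<.025)&(tl[...,0]>.03)&(tl[...,0]<.2)
p=tl[q];print(q.sum(),"end x",np.percentile(p[:,0],[1,99,99.8]))
for a in (.035,.06,.085,.105):
    k=p[(p[:,0]>a)&(p[:,0]<a+.015)];print(a,len(k),k.mean(0),k[:,1].min(),k[:,1].max())
x,y,z=W[...,0],W[...,1],W[...,2]
# cradle walls: points z .017-.024 near cradle in cradle frame
t=np.radians(10.5);dx,dy=x-.525,y-.162;u=dx*np.cos(t)+dy*np.sin(t);v=-dx*np.sin(t)+dy*np.cos(t)
m=ok&(z>.017)&(z<.023)&(abs(u)<.13)&(abs(v)<.045)
for lo,hi,n in ((-.1,-.06,"west"),(.06,.1,"east")):
    for sg in(-1,1):
        k=m&(u>lo)&(u<hi)&(sg*v>.01);print(n,sg,k.sum(),np.percentile(v[k],[2,98]) if k.sum()>5 else "")
k=m&(abs(v)<.015)
for sg in(-1,1): 
    kk=k&(sg*u>.08);print("end",sg,kk.sum(),np.percentile(u[kk],[2,98]) if kk.sum()>5 else "")
E
```

```text
time_s: 26.33
position: [0.537, -0.2192, 0.0939]
ee_rot: [[-0.978, -0.207, -0.005], [-0.207, 0.978, 0.008], [0.004, 0.008, -1.0]]
wrist_force: [-0.7, 0.3, -4.9]
width: 0.0194
gripper_force: 50.0
time_s: 26.75
position: [0.5361, -0.0679, 0.0945]
ee_rot: [[-0.978, -0.209, -0.005], [-0.209, 0.978, 0.006], [0.004, 0.007, -1.0]]
wrist_force: [-0.1, 1.8, -4.1]
width: 0.0193
gripper_force: 50.0
time_s: 27.17
position: [0.5354, 0.0816, 0.095]
ee_rot: [[-0.978, -0.21, -0.004], [-0.21, 0.978, 0.005], [0.003, 0.005, -1.0]]
wrist_force: [-0.3, 1.5, -3.9]
width: 0.0198
gripper_force: 50.0
time_s: 27.83
position: [0.5374, 0.1546, 0.0968]
ee_rot: [[-0.983, -0.182, -0.001], [-0.182, 0.983, -0.001], [0.001, -0.001, -1.0]]
wrist_force: [-0.4, -0.3, -3.9]
width: 0.0196
gripper_force: 50.0
[0.53744072 0.15457495 0.09680146] [[-0.983 -0.182 -0.001]
 [-0.182  0.983 -0.001]
 [ 0.001 -0.001 -1.   ]]
8158 end x [0.03111906 0.109849   0.11121526]
0.035 1201 [ 0.04249434  0.00017955 -0.0144637 ] -0.009521365180953418 0.009925194062268477
0.06 1718 [ 0.06767486  0.00024723 -0.0181921 ] -0.012458525431283953 0.013251556443762698
0.085 1739 [ 0.09244296  0.00037801 -0.01814156] -0.012836782629385039 0.013668152446711646
0.105 550 [ 0.10775114  0.00057634 -0.01765135] -0.012249620629869616 0.013146971587044927
west -1 115 [-0.03175917 -0.03004527]
west 1 410 [0.02412366 0.03038691]
east -1 46 [-0.02891345 -0.02602211]
east 1 0 
end -1 23 [-0.10766302 -0.10373674]
end 1 12 [0.1041862  0.10624665]
```

```bash
python3 -m jog '[0,0.025,0.06,-0.1,0, 0,0.025,0.06,-0.2,0, 0,0.025,0.06,-0.3,0, 0,0.025,0.06,-0.3,0, 0,0.025,0.06,-0.3,0, 0,0.025,0.06,-0.3,0]'; python3 -m jog '[0,0,0,0,0]'
```

```text
time_s: 28.38
position: [0.5419, 0.1653, 0.0532]
ee_rot: [[-0.983, -0.183, 0.001], [-0.183, 0.983, 0.0], [-0.001, 0.0, -1.0]]
wrist_force: [-0.5, 0.4, -3.0]
width: 0.0198
gripper_force: 50.0
time_s: 28.47
position: [0.5422, 0.1657, 0.0536]
ee_rot: [[-0.983, -0.184, 0.002], [-0.184, 0.983, 0.001], [-0.002, 0.001, -1.0]]
wrist_force: [0.1, -0.5, -3.3]
width: 0.0193
gripper_force: 50.0
```

```bash
python3 -m jog '[0,-0.004,-0.003,-0.06,0, 0,-0.004,-0.003,-0.12,0, 0,-0.004,-0.003,-0.16,0, 0,-0.004,-0.003,-0.2,0, 0,-0.004,-0.003,-0.24,0, 0,-0.004,-0.003,-0.24,0, 0,-0.004,-0.003,-0.24,0, 0,-0.004,-0.003,-0.24,0]'
```

```text
time_s: 29.13
position: [0.5406, 0.1652, 0.0161]
ee_rot: [[-0.983, -0.184, -0.0], [-0.184, 0.983, -0.0], [0.0, -0.0, -1.0]]
wrist_force: [0.4, 0.1, -4.2]
width: 0.0195
gripper_force: 50.0
```

Within 1 mm of the floor; I'll release, then retract and move aside.

```bash
python3 -m jog '[0.6,0,0,0,0, 0.6,0,0,0,0, 0.6,0,0,0,0, 0.6,0,0,0,0, 0.6,0,0,0,0, 0.6,0,0,0,0, 0.6,0,0,0.3,0, 0.6,0,0,0.6,0, 0.6,0,0,0.9,0, 0.6,0,0,1,0, 0.6,0,0,1,0]'
python3 -m jog '[0.6,0,-0.3,0,0, 0.6,0,-0.6,0,0, 0.6,0,-0.9,0,0, 0.6,0,-1,0,0, 0.6,0,-1,0,0]'
python3 -m jog '[0.6,0,-0.3,0,0, 0.6,0,-0.3,0,0, 0.6,0,-0.3,0,0]'
python3 - <<'E'
from h import *
c=viewer.capture("top");P=cloud(c);x,y,z=P[...,0],P[...,1],P[...,2]
cv2.imwrite("pics/t2.png",cv2.resize(c["frame"][120:270,140:460],None,fx=2.4,fy=2.4,interpolation=2))
for n,a,h in (("L",(.5857,.2868),.062),("S",(.505,.272),.056),("M",(.4243,.257),.058)):
    q=(c["z_map"]>0)&(np.hypot(x-a[0],y-a[1])<.035)&(z>.035);e=cv2.minEnclosingCircle(P[q][:,:2].astype(np.float32)*1000)
    print(n,np.round(np.percentile(z[q],90)-h,4),np.round(np.array(e[0])-np.array(a)*1000,1))
t=np.radians(10.5);dx,dy=x-.525,y-.162;u=dx*np.cos(t)+dy*np.sin(t);v=-dx*np.sin(t)+dy*np.cos(t)
m=(abs(u)<.12)&(abs(v)<.022)
k=m&(z>.042);print("sq u,v",u[k].mean(),v[k].mean(),z[k].max())
for lo in(-.09,-.07,-.04,-.02,0,.02): k=m&(u>lo)&(u<lo+.02)&(z>.023);print(lo,k.sum(),v[k].mean(),np.median(z[k]))
for n in("ratchet","nut","spanner"):
    for d in models.landmark_of(n,"top")[:1]: print(n,np.round(d["xyz"],3),d["score"])
E
```

```text
time_s: 30.05
position: [0.5446, 0.1664, 0.1734]
ee_rot: [[-0.983, -0.184, 0.011], [-0.184, 0.983, 0.005], [-0.012, 0.003, -1.0]]
wrist_force: [2.0, 0.2, 0.2]
width: 0.0523
gripper_force: 0.0
time_s: 30.47
position: [0.5402, 0.0071, 0.1664]
ee_rot: [[-0.985, -0.174, 0.0], [-0.174, 0.985, -0.003], [0.0, -0.003, -1.0]]
wrist_force: [-0.4, -0.2, -0.0]
width: 0.0524
gripper_force: 0.0
time_s: 30.72
position: [0.5403, -0.0326, 0.1661]
ee_rot: [[-0.984, -0.179, -0.0], [-0.179, 0.984, -0.001], [0.0, -0.001, -1.0]]
wrist_force: [0.8, 0.3, 0.7]
width: 0.0518
gripper_force: 0.0
L 0.001 [-2.2 -1.3]
S 0.0013 [-2.6 -1.2]
M 0.0001 [ 0.1 -1.5]
sq u,v 0.0737309712468082 -0.0006320510800839967 0.052835498721798754
-0.09 87 -0.0009380157212741508 0.03311330007570761
-0.07 83 -0.001639280798486574 0.033088561642592586
-0.04 63 -0.0007869643814296985 0.02890959048103444
-0.02 63 -0.0009068575214902358 0.029973271740960435
0 63 -0.0010900026866030614 0.02940704374213303
0.02 61 -0.0007872503115721656 0.028732503972742008
ratchet [0.522 0.162 0.007] 0.82
nut [ 0.442 -0.158  0.002] 0.51
```

View pics/t2.png

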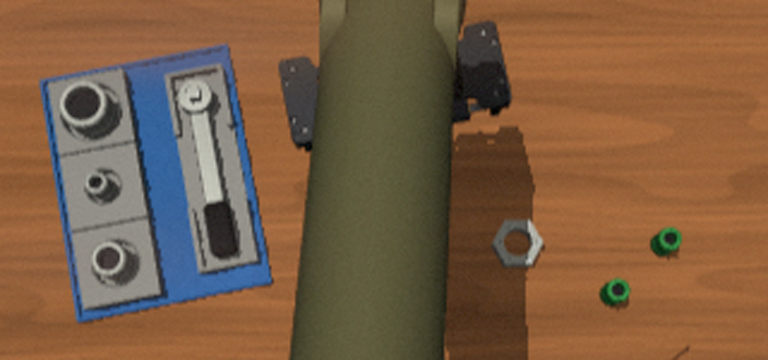

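The sockets stand in their pockets at px (85,103), (101,185) and (110,261). The ratchet lies flat in the cradle (195,95 to 225,235), and the nut is untouched. The arm hides the spanner in this view, but nothing went near it.

```bash
python3 -c "
from bench import manip
print(manip.close_job())"
```

```text
the job is handed in; nothing more can be done
None
```

I handed the job in at about 31 s: the last top-camera check showed all three sockets down in their own pockets, the ratchet flat in the cradle and the nut in place, but the arm hid the spanner (nothing went near it), and no verdict was returned.

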